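# Put the masala spoon and turner away in the caddy

## Robot

A 6-joint arm with a two-finger parallel gripper is mounted at the origin on the work surface. World frame = base frame: x ahead of the robot, y to its left, z up, the work surface at z = 0. Lengths are in m, angles in rad, forces in N, time in s.
With the tool pointing down it reaches from about 0.3 to 0.775 m from the base axis. Payload 14.6 kg.
Tool frame: the origin (TCP) lies on the centre line of the jaws, within the pads' length; the fingertips stand 22 mm ahead of it and the grasp point (between the pads) lies 3 mm ahead of it; z points along the fingers, y is the line along which they close (so a half turn about z gives the same grasp; the last joint's range is limited). The gripper opens to 85 mm and grips with 20 to 120 N. Pads are 22 mm wide; open, the fingers measure 114 mm over their backs; the gripper's body (76 mm by 85 mm) begins 54 mm behind the grasp point. The pads swing forward as they close: fully open they stand 13 mm farther back than shut.
Start: joints at [1.151, 0.3, 1.521, -0, 1.321, -0.067], TCP at [0.19, 0.516, 0.214] pointing down, gripper open.
Joint ranges: [-3.03, 3.03], [-0.79, 2.21], [0.23, 2.52], [-1.04, 4.18], [0, 3.07], [-2.55, 2.55]. Speed limits (rad/s): [2.22, 2.22, 2.57, 3.14, 3.14, 3.14].

## Interface

Orientations are given as a rotation vector (axis times angle).
In Python, from bench import state, grab_frame, get_calibration, finish_job gives the robot as it stands.
- The arm moves only by the tool drive_tool, never from a script. Its argument "series" is a list of rows, each a list of 3 entries, a list of its own where there are three numbers: the shift along the world's x, y, z in cm, then the turn, a rotation vector about the world's x, y, z in degrees, then the opening, from -1 (shut) to 1 (fully open). A call has 1 to 12 rows; each row is the pose to reach, as a shift and turn from the pose commanded when the call began; what a row does not reach only later rows make up. A row lasts 1/12 s, in which the tool goes at most 41.7 mm and 7.16 degrees, less where a joint would pass 70% of its speed; a pose out of reach is approached as far as the arm can. A call with a gripper value outside its range is refused whole. The fingers move at their own pace and stop on an object; the grip force is fixed at half the most. Time passes only in rows, so rows that repeat a pose let the fingers close. It gives the time, the measured TCP pose, the force, the opening and the grip force at its end, in the units of the state.
- state(): the state, without advancing time (a new reading comes with each control period).
- grab_frame(name): name is "side" or "top" or "wrist"; returns the picture (384x512x3 uint8, blue, green, red); there is no depth.
- get_calibration(name): a dict with "K" (3x3 intrinsics, pixels), "dist" ([k1, k2, p1, p2, k3] as OpenCV has them; the pictures are not rectified), "camera_from_world" (4x4, takes a point from world to camera coordinates). Camera axes: x right, y up, looking along -z (the intrinsics and any distortion apply to the point x, -y, -z); pixel columns grow to the right and rows downward; lengths in m; the calibration is good to about 2 mm. A picture is of the moment at which its call begins: read the wrist's pose just before it. get_calibration takes no time and is no camera call; for the wrist camera it gives the pose at the moment of the call.
- finish_job(): hands the job in; it is judged then, once.
The state is a dict: "t": time; "joint_pos": joint angles; "qvel": joint speeds; "tau": joint torques, N m; "tcp_pos": TCP position; "ee_rot": TCP orientation; "wrist_force": force on the tool from outside, world axes, zero at the start; "ft_torque": the same for the moment, N m; "grip_width": finger opening in m; "grip_force": force on a finger pad.
Only numpy, scipy, OpenCV 4.12 (cv2) and the standard library are available. Lean on these libraries where they do the work, as an engineer would, in place of code of your own. Each camera call takes 0.05 s, during which the arm holds its last target. There are 200 camera calls.

## Task

Lay the wooden spoon and the red-handled turner flat, right side up, in their own compartments of the steel caddy: each has its head at the compartment's wide end and its handle in the narrow slot, the spoon in the compartment next to the hinge and the turner in the one at the front. Then shut the caddy lid fully, leaving everything else on the shelf where it stands.

Things in the scene. Friction and masses are not known exactly. Their poses are not given: they have to be found in the camera images.
- caddy: fixed stainless caddy, 176 mm (x) by 210 mm (y), 34 mm high, walls and floor 3 mm. Origin: centre of underside; +x to the hinge side, y along the two compartments, 54 mm apart. Blue ribs 12 mm high on the floor mark them at both ends only: a wide pocket (54 mm between ribs, 46 long) for the head, a narrow slot (50 long) for the handle; the middle 100 mm is free for fingers
- spoon_bay (a point): point on the caddy floor, 3 mm above the shelf, where the spoon's origin belongs (a grey spoon outline is printed there); axes as the caddy's. The wide pocket is towards the caddy's -y, so the spoon's x must point along -y; handle slot 20 mm wide. 63 mm to the hinge wall; open the fingers only part way (about 45 mm) here
- turner_bay (a point): point on the caddy floor, 3 mm above the shelf, where the turner's origin belongs (a grey turner outline is printed there); axes as the caddy's. The wide pocket is towards the caddy's +y, so the turner's x must point along +y; handle slot 22 mm wide. 53 mm to the front wall; open the fingers only part way (about 45 mm) here
- lid (a joint): angle of the steel lid (176 by 210 mm, 4 mm thick): 0 shut, about 1.6 to 1.9 stands open, leaning back past upright. A stiff hinge (about 2 N at the free edge) holds it where it is left; it can be pushed from behind and then pressed down from above
- lid_edge (a point): middle of the lid's free edge, on its outer (upper when shut) face, 176 mm from the hinge; a black tab 60 mm wide sticks out 15 mm beyond it; axes as the lid's, z along the outward normal
- lid_hinge (a point): middle of the hinge line, at the caddy's rim, 34 mm above the shelf; the hinge runs along the caddy's y
- spoon: wooden masala spoon lying flat, 190 mm long: handle 14 mm wide and 12 mm thick from x = -110 to +40 mm, round head 44 mm across and 10 mm thick centred at x = +58 mm. Its origin is on the underside at the balance point, midway across the handle, and the place to grip; x points to the head, z up.
- spoon_tip (a point): end of the spoon's head, 80 mm along its x from the origin, on the underside
- spoon_butt (a point): end of the spoon's handle, 110 mm along -x from the origin, on the underside
- turner: small turner lying flat, 190 mm long: red plastic handle 16 mm wide and 12 mm thick from x = -110 to +20 mm, flat steel blade 46 mm wide and 4 mm thick from x = +15 to +80 mm. Its origin is on the underside at the balance point, midway across the handle, and the place to grip; x points to the head, z up.
- turner_tip (a point): end of the turner's blade, 80 mm along its x from the origin, on the underside
- turner_butt (a point): end of the turner's handle, 110 mm along -x from the origin, on the underside
- mortar: cast aluminium mortar, 92 mm across, 80 mm high, its pestle standing in it to 130 mm; leave alone. Origin: centre of its underside
- tub_blue: clear plastic tub with a blue snap lid, 96 by 116 by 80 mm; leave alone. Origin: centre of its underside
- tub_green: clear plastic tub with a green snap lid, 96 by 116 by 80 mm; leave alone. Origin: centre of its underside
- sieve: small steel sieve, bowl 76 mm across and 32 mm high, handle 80 mm along its +x; leave alone. Origin: centre of the bowl's underside
- spice_jar: jar with a red cap, 56 mm across, 100 mm high; leave alone. Origin: centre of its underside
- tin: brass-coloured tin, 72 mm across, 90 mm high; leave alone. Origin: centre of its underside

How it is judged:
On the way, in this order (a step that is already met when the one before it is completed fails the run):
1. with the lid still open, spoon and turner lie flat in their compartments, heads at the wide ends (x of spoon_tip in the frame of spoon_bay between -0.009 and 0.009 m and z of each of spoon_tip, spoon_butt in the frame of spoon_bay below 0.005 m and x of spoon_butt in the frame of spoon_bay between -0.009 and 0.009 m and y of spoon in the frame of spoon_bay between -0.014 and 0.014 m and y of spoon_tip in the frame of spoon_bay below -0.06 m and angle between each of spoon, turner's own z axis and vertical below 0.07 rad and linear speed of each of spoon, turner below 0.02 m/s and x of turner_tip in the frame of turner_bay between -0.009 and 0.009 m and z of each of turner_tip, turner_butt in the frame of turner_bay below 0.005 m and x of turner_butt in the frame of turner_bay between -0.009 and 0.009 m and y of turner in the frame of turner_bay between -0.014 and 0.014 m and y of turner_tip in the frame of turner_bay above 0.06 m and value of joint lid above 0.5 rad), for 0.2 s.
2. the lid is shut (value of joint lid below 0.05 rad), for 0.2 s.
At the end, for the whole second after the job is handed in: Spoon and turner lie still, right side up, flat (0.07 rad) on the caddy floor (5 mm), each in its own compartment, head at the wide end: both ends within 9 mm of its midline, origin within 14 mm of the bay point along it. Lid shut to 0.05 rad (x of spoon_tip in the frame of spoon_bay between -0.009 and 0.009 m and z of each of spoon_tip, spoon_butt in the frame of spoon_bay below 0.005 m and x of spoon_butt in the frame of spoon_bay between -0.009 and 0.009 m and y of spoon in the frame of spoon_bay between -0.014 and 0.014 m and y of spoon_tip in the frame of spoon_bay below -0.06 m and angle between each of spoon, turner's own z axis and vertical below 0.07 rad and linear speed of each of spoon, turner below 0.02 m/s and x of turner_tip in the frame of turner_bay between -0.009 and 0.009 m and z of each of turner_tip, turner_butt in the frame of turner_bay below 0.005 m and x of turner_butt in the frame of turner_bay between -0.009 and 0.009 m and y of turner in the frame of turner_bay between -0.014 and 0.014 m and y of turner_tip in the frame of turner_bay above 0.06 m and value of joint lid below 0.05 rad); the robot touches nothing.
It fails at once if a bystander (mortar, tub, sieve, jar or tin) is shifted more than 25 mm (distance of any of mortar, tub_blue, tub_green, sieve, spice_jar, tin from where it was at the start of the episode above 0.025 m).
It also fails if it takes over 69 s, if anything falls off the work surface, if the arm or the gripper's body presses on something with over 40 N, if the wrist force passes 120 N, or if a joint passes its speed limit or range.

## Working session

There is one attempt and no reset: what is moved stays moved. The work goes in short steps, Python scripts to look and compute and a tool call to move; the robot and the scene stay as the last step left them, time stands still between calls to the robot, and variables do not carry over. Pictures are saved under pics/ and viewed, at most 10 in all, crops included, and the job is handed in when it is done.

Besides the shell and the picture viewer there is one more tool, called after ">>>" as a command line: name --argument value ..., lists and objects as JSON in quotes. drive_tool: Moves the arm, as the interface text tells. Its arguments: {"type":"object","properties":{"series":{"type":"array","items":{"type":"array"}}},"required":["series"]}

```bash
mkdir -p pics; ls; cat > h.py <<'E'
import numpy as np, cv2
from bench import *
def ray(cal,px):
    K=np.array(cal["K"]);d=np.array(cal["dist"]);T=np.array(cal["camera_from_world"])
    p=cv2.undistortPoints(np.array(px,float).reshape(-1,1,2),K,d).reshape(-1,2)
    D=np.c_[p[:,0],-p[:,1],-np.ones(len(p))]@T[:3,:3]
    return -T[:3,:3].T@T[:3,3],D
def onplane(cal,px,z):
    o,D=ray(cal,px); return o+D*((z-o[2])/D[:,2])[:,None]
def proj(cal,P):
    K=np.array(cal["K"]);d=np.array(cal["dist"]);T=np.array(cal["camera_from_world"])
    c=np.array(P,float).reshape(-1,3)@T[:3,:3].T+T[:3,3]
    return cv2.projectPoints(c*[1,-1,-1],np.zeros(3),np.zeros(3),K,d)[0].reshape(-1,2)
E
python3 - <<'E'
from h import *
print(state())
for n in("top","side"):
    im=grab_frame(n);cv2.imwrite(f"pics/{n}0.png",im)
    c=get_calibration(n);print(n,ray(c,[[256,192]]))
E
```

```text
pics
{'t': 0.0, 'joint_pos': array([ 1.15138443e+00,  3.00500731e-01,  1.52160771e+00, -5.79069012e-06,
        1.32070716e+00, -6.65966018e-02]), 'qvel': array([0.00182749, 0.0010749 , 0.00059652, 0.00116142, 0.00196612,
       0.00122849]), 'tau': array([ 5.19201385e-04, -5.43497586e+01, -3.61796808e+01, -9.83079167e-05,
        3.95862138e-03,  1.06323927e-05]), 'tcp_pos': array([0.18994116, 0.51587709, 0.21329381]), 'ee_rot': array([-5.51278006e-01, -3.09255216e+00,  1.86650516e-03]), 'wrist_force': array([0.98994595, 0.02453778, 0.501365  ]), 'ft_torque': array([-0.02663012,  0.00134666,  0.0231709 ]), 'grip_force': 0.0, 'grip_width': 0.08560502640482405}
top (array([ 0.28904476, -0.08657542,  1.45301415]), array([[ 0.2070749 , -0.00407994, -0.97847303]]))
side (array([ 0.01088744, -0.90446819,  1.16126189]), array([[ 0.3851532 ,  0.56058746, -0.73311734]]))
```

View pics/top0.png

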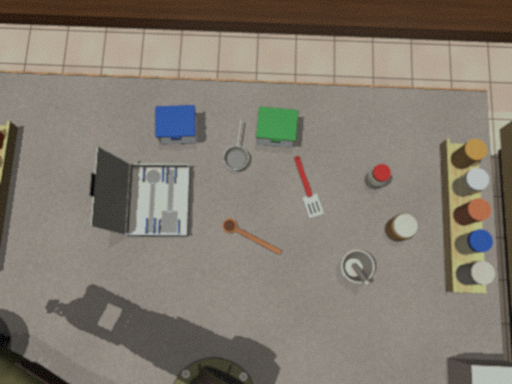

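View pics/side0.png

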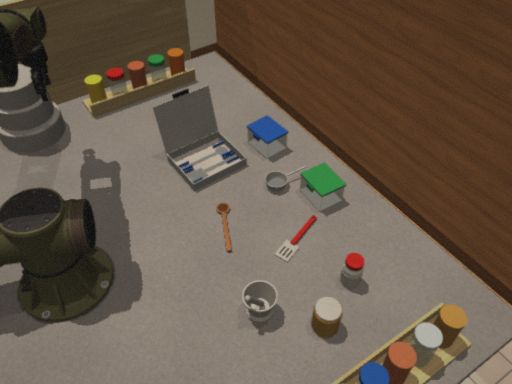

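Top view: the caddy is at px (160,200) with its hinge on the left (world +y); the lid is open. The spoon's head is at (230,226) and its butt at (281,252); the turner's butt is at (297,158) and its blade at (313,205).

```bash
python3 - <<'E'
from h import *
im=cv2.imread("pics/top0.png");c=get_calibration("top")
hsv=cv2.cvtColor(im,cv2.COLOR_BGR2HSV)
def m(lo,hi,box):
    k=cv2.inRange(hsv,lo,hi);z=np.zeros_like(k);x0,y0,x1,y1=box;z[y0:y1,x0:x1]=k[y0:y1,x0:x1];return z
def line(k,z):
    p=np.argwhere(k)[:,::-1]; P=onplane(c,p,z)[:,:2];mu=P.mean(0);u=np.linalg.svd(P-mu,full_matrices=False)[2][0]
    s=(P-mu)@u;return len(p),mu,np.degrees(np.arctan2(u[1],u[0])),mu+u*s.min(),mu+u*s.max()
print("spoon",line(m((3,100,60),(20,255,255),(215,210,290,260)),.011))
k=m((0,130,80),(8,255,255),(285,145,330,220))|m((172,130,80),(180,255,255),(285,145,330,220))
print("turner handle",line(k,.012))
kb=m((0,0,170),(180,60,255),(295,185,330,222))
print("blade",line(kb,.004))
kb=m((95,80,40),(130,255,255),(130,160,195,240))
n,l,s,ce=cv2.connectedComponentsWithStats(kb)
for i in range(1,n):
    if s[i,4]>4: print(s[i],onplane(c,[ce[i]],.015)[0])
print(onplane(c,[[132,164],[191,166],[188,237],[128,236]],.034))
for n,p in dict(mortar=(358,265),sieve=(237,158),jar=(381,173),tin=(404,226),green=(277,123),blue=(176,120)).items(): print(n,onplane(c,[p],.08)[0])
cv2.imwrite("pics/crop.png",cv2.resize(im[140:270,80:340],None,fx=3,fy=3,interpolation=cv2.INTER_CUBIC))
E
```

```text
spoon (374, array([ 0.46836132, -0.06841639]), np.float64(-115.38932101747916), array([ 0.50025853, -0.00120869]), array([ 0.42072635, -0.16878368]))
turner handle (190, array([ 0.64976365, -0.22921078]), np.float64(-160.14409834415298), array([ 0.70859669, -0.20796472]), array([ 0.59134045, -0.25030884]))
blade (182, array([ 0.56522348, -0.26112662]), np.float64(-154.21252045595324), array([ 0.59284903, -0.24777936]), array([ 0.53542646, -0.27552303]))
[175 171   1   7   7] [0.63744757 0.15011638 0.015     ]
[154 219   1   7   7] [0.49120897 0.20031884 0.015     ]
[[0.65759147 0.27594888 0.034     ]
 [0.65909304 0.10176762 0.034     ]
 [0.44976873 0.09590927 0.034     ]
 [0.44504552 0.26734661 0.034     ]]
mortar [ 0.38861706 -0.3783614   0.08      ]
sieve [ 0.67640717 -0.03402031  0.08      ]
jar [ 0.65016863 -0.44419972  0.08      ]
tin [ 0.50136298 -0.50597947  0.08      ]
green [ 0.786696   -0.14478032  0.08      ]
blue [0.78315425 0.14877582 0.08      ]
```

View pics/crop.png

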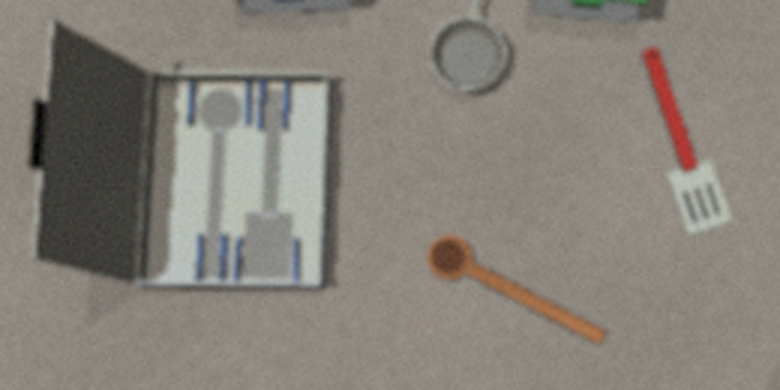

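Crop: the caddy floor outlines and blue ribs are clear; the bays' lines run nearly along world x. Moving above the spoon.

>>> drive_tool --series '[[[27.7,-58.8,0],[0,0,-95],1],[[27.7,-58.8,0],[0,0,-95],1],[[27.7,-58.8,0],[0,0,-95],1],[[27.7,-58.8,0],[0,0,-95],1],[[27.7,-58.8,0],[0,0,-95],1],[[27.7,-58.8,0],[0,0,-95],1],[[27.7,-58.8,0],[0,0,-95],1],[[27.7,-58.8,0],[0,0,-95],1],[[27.7,-58.8,0],[0,0,-95],1],[[27.7,-58.8,0],[0,0,-95],1],[[27.7,-58.8,0],[0,0,-95],1],[[27.7,-58.8,0],[0,0,-95],1]]'

```text
t: 1.1
tcp_pos: [0.4034, 0.0617, 0.214]
ee_rot: [2.517, 1.879, 0.0]
wrist_force: [0.2, 1.4, 0.4]
grip_width: 0.0852
grip_force: 0.0
```

>>> drive_tool --series '[[[6.4,-13.3,0],[0,0,-8.8],1],[[6.4,-13.3,0],[0,0,-8.8],1],[[6.4,-13.3,0],[0,0,-8.8],1],[[6.4,-13.3,0],[0,0,-8.8],1],[[6.4,-13.3,0],[0,0,-8.8],1],[[6.4,-13.3,0],[0,0,-8.8],1]]'

```text
t: 1.6
tcp_pos: [0.467, -0.07, 0.2133]
ee_rot: [-2.65, -1.686, 0.001]
wrist_force: [0.7, 0.1, -0.2]
grip_width: 0.0853
grip_force: 0.0
```

```bash
python3 - <<'E'
from h import *
s=state();print(s["tcp_pos"],s["ee_rot"])
c=get_calibration("wrist");im=grab_frame("wrist");cv2.imwrite("pics/w1.png",im)
print(ray(c,[[256,192]]),c["K"])
hsv=cv2.cvtColor(im,cv2.COLOR_BGR2HSV);k=cv2.inRange(hsv,(3,100,60),(20,255,255))
n,l,st,ce=cv2.connectedComponentsWithStats(k);i=1+st[1:,4].argmax();print(st[i])
p=np.argwhere(l==i)[:,::-1];P=onplane(c,p,.011)[:,:2];mu=P.mean(0);u=np.linalg.svd(P-mu,full_matrices=False)[2][0];q=(P-mu)@u
print(mu,mu+u*q.min(),mu+u*q.max(),np.degrees(np.arctan2(u[1],u[0])))
w=(P-mu)@[-u[1],u[0]]
for a in np.arange(q.min(),q.max(),.02):
    g=(q>a)&(q<a+.02)
    if g.any(): print(np.round(1000*np.array([a,w[g].min(),w[g].max()]),1))
E
```

```text
[ 0.46696258 -0.06995708  0.21326336] [-2.64982845e+00 -1.68559656e+00  1.41432527e-03]
(array([ 0.49736122, -0.00595726,  0.37279198]), array([[-0.1094732 , -0.2661985 , -0.95782759]])) [[285.15942278   0.         252.04532079]
 [  0.         285.15942278 189.33461598]
 [  0.           0.           1.        ]]
[ 236  101   36  142 2115]
[ 0.47259078 -0.06244105] [ 5.0220659e-01 -2.8715441e-04] [ 0.42096409 -0.17078859] -115.47740624181186
[-68.8 -20.6  21.4]
[-48.8 -21.8  21.6]
[-28.8  -9.4   9.4]
[-8.8 -6.8  6.1]
[11.2 -6.7  6.4]
[31.2 -6.7  6.7]
[51.2 -6.6  7. ]
[71.2 -5.2  7.1]
[91.2 -6.4  6.1]
[111.2  -6.4   6.2]
```

View pics/w1.png

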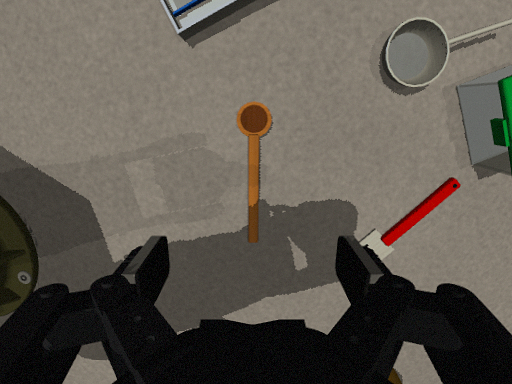

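The wrist view shows the spoon clearly; its origin is at (0.468,-0.0725), already under the gripper. Descend, then grip.

>>> drive_tool --series '[[[0.1,-0.25,-10],[0,0,0],0.1],[[0.1,-0.25,-10],[0,0,0],0.1],[[0.1,-0.25,-10],[0,0,0],0.1],[[0.1,-0.25,-16],[0,0,0],0.1],[[0.1,-0.25,-16],[0,0,0],0.1],[[0.1,-0.25,-17],[0,0,0],0.1],[[0.1,-0.25,-18],[0,0,0],0.1],[[0.1,-0.25,-18.7],[0,0,0],0.1],[[0.1,-0.25,-18.7],[0,0,0],0.1]]'

```text
t: 2.4
tcp_pos: [0.4681, -0.0713, 0.0266]
ee_rot: [-2.648, -1.69, 0.0]
wrist_force: [0.2, 0.5, 0.2]
grip_width: 0.047
grip_force: 0.0
```

>>> drive_tool --series '[[[0,0,0],[0,0,0],-1],[[0,0,0],[0,0,0],-1],[[0,0,0],[0,0,0],-1],[[0,0,0],[0,0,0],-1],[[0,0,0],[0,0,0],-1],[[0,0,0],[0,0,0],-1]]'

```text
t: 2.9
tcp_pos: [0.4682, -0.0718, 0.0271]
ee_rot: [2.649, 1.689, 0.0]
wrist_force: [-1.0, 0.0, 1.0]
grip_width: -0.0001
grip_force: 0.0
```

```bash
python3 - <<'E'
from h import *
s=state();print(s["tcp_pos"],s["grip_width"])
im=grab_frame("wrist");c=get_calibration("wrist");cv2.imwrite("pics/w2.png",im)
print(proj(c,[[.468,-.0725,.006]]))
E
```

```text
[ 0.4682118  -0.07175507  0.0271003 ] -7.956507590166243e-05
[[251.68436239 216.57767393]]
```

View pics/w2.png

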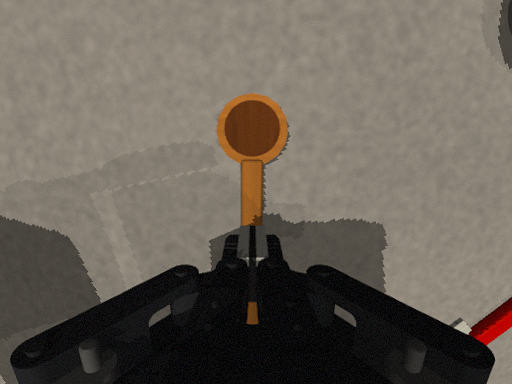

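The fingers closed just above the handle: too high. Reopen, go lower, and close again.

>>> drive_tool --series '[[[0,-0.05,0.5],[0,0,0],-0.2],[[0,-0.05,0.5],[0,0,0],-0.2],[[0,-0.05,0.5],[0,0,0],-0.2],[[0,-0.05,0],[0,0,0],-0.2],[[0,-0.05,-0.3],[0,0,0],-0.2],[[0,-0.05,-0.5],[0,0,0],-0.2],[[0,-0.05,-0.5],[0,0,0],-0.2]]'

```text
t: 3.53
tcp_pos: [0.4677, -0.0721, 0.0212]
ee_rot: [-2.648, -1.688, 0.001]
wrist_force: [-0.0, -0.6, 0.5]
grip_width: 0.0342
grip_force: 0.0
```

>>> drive_tool --series '[[[0,0,0],[0,0,0],-1],[[0,0,0],[0,0,0],-1],[[0,0,0],[0,0,0],-1],[[0,0,0],[0,0,0],-1]]'

```text
t: 3.87
tcp_pos: [0.4682, -0.0722, 0.022]
ee_rot: [2.649, 1.689, 0.0]
wrist_force: [-0.2, 0.8, -0.4]
grip_width: 0.0001
grip_force: 0.0
```

```bash
python3 - <<'E'
from h import *
s=state();t=s["tcp_pos"];print(t,s["grip_width"],s["wrist_force"])
im=grab_frame("wrist");c=get_calibration("wrist")
cv2.imwrite("pics/w3.png",cv2.resize(im[150:290,170:340],None,fx=4,fy=4,interpolation=cv2.INTER_CUBIC))
u=np.array([.43,.903,0])
for z in (0,.006,.012,.02,.03): print(z,proj(c,[[*t[:2],z]])[0],proj(c,[np.array([*t[:2],z])+.011*u])[0])
E
```

```text
[ 0.46819899 -0.07219849  0.02199041] 0.00013619105577925857 [-0.16868333  0.81440035 -0.4274958 ]
0 [251.47924086 214.98338561] [251.62710031 199.62936493]
0.006 [251.47198254 218.29233138] [251.62426837 202.5197238 ]
0.012 [251.46427872 221.8086432 ] [251.62126079 205.59516949]
0.02 [251.45324097 226.85439403] [251.61694827 210.01551256]
0.03 [251.43804888 233.81422318] [251.61100599 216.12689881]
```

View pics/w3.png

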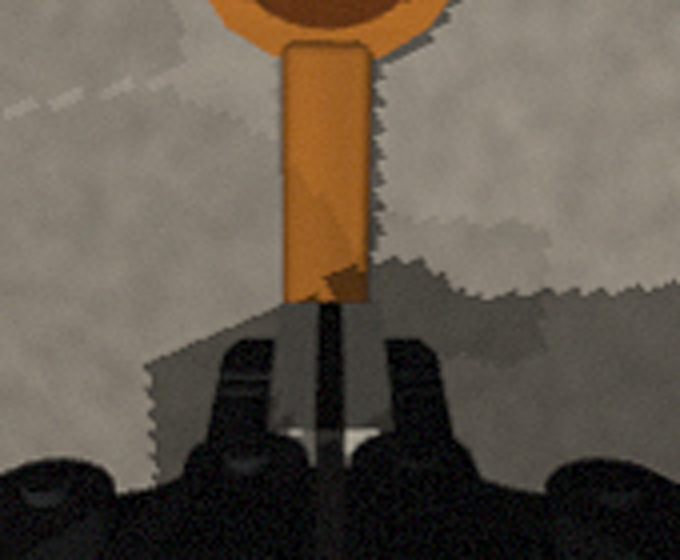

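Even at TCP z 0.022 the shut pads ride above the handle, so the tips are more than 12 mm above the shelf. Going 10 mm lower is safe.

>>> drive_tool --series '[[[0,0,0],[0,0,0],-0.2],[[0,0,0],[0,0,0],-0.2],[[0,0,0],[0,0,0],-0.2],[[0,0,-0.3],[0,0,0],-0.2],[[0,0,-0.6],[0,0,0],-0.2],[[0,0,-0.9],[0,0,0],-0.2],[[0,0,-0.9],[0,0,0],-0.2]]'

```text
t: 4.5
tcp_pos: [0.4677, -0.0721, 0.0121]
ee_rot: [-2.648, -1.688, 0.001]
wrist_force: [-0.5, -0.1, 0.5]
grip_width: 0.0342
grip_force: 0.0
```

>>> drive_tool --series '[[[0,0,0],[0,0,0],-1],[[0,0,0],[0,0,0],-1],[[0,0,0],[0,0,0],-1],[[0,0,0],[0,0,0],-1]]'

```text
t: 4.83
tcp_pos: [0.4682, -0.0722, 0.013]
ee_rot: [2.649, 1.689, 0.0]
wrist_force: [1.2, 0.3, -0.3]
grip_width: -0.0001
grip_force: 0.0
```

```bash
python3 - <<'E'
from h import *
s=state();t=s["tcp_pos"];print(t,s["ee_rot"])
a=grab_frame("side");w=grab_frame("wrist");c=get_calibration("side");cw=get_calibration("wrist")
p=proj(c,[[*t[:2],z] for z in(0,.012,.034)]);print(p,proj(cw,[[*t[:2],0],[*t[:2],.02]]))
x,y=p[0].astype(int)
A=cv2.resize(a[y-60:y+40,x-50:x+50],(500,500),interpolation=cv2.INTER_CUBIC)
B=cv2.resize(w[150:290,170:310],(500,500),interpolation=cv2.INTER_CUBIC)
cv2.imwrite("pics/m4.png",cv2.resize(np.hstack([A,B]),(800,400)))
print(x-50,y-60)
E
```

```text
[ 0.46819277 -0.07222373  0.0129896 ] [2.64879137e+00 1.68895549e+00 2.09291265e-04]
[[225.25973776 223.31294089]
 [225.09198165 220.83705281]
 [224.77903268 216.22143441]] [[251.48665616 220.06077905]
 [251.45965299 233.12431801]]
175 163
```

View pics/m4.png

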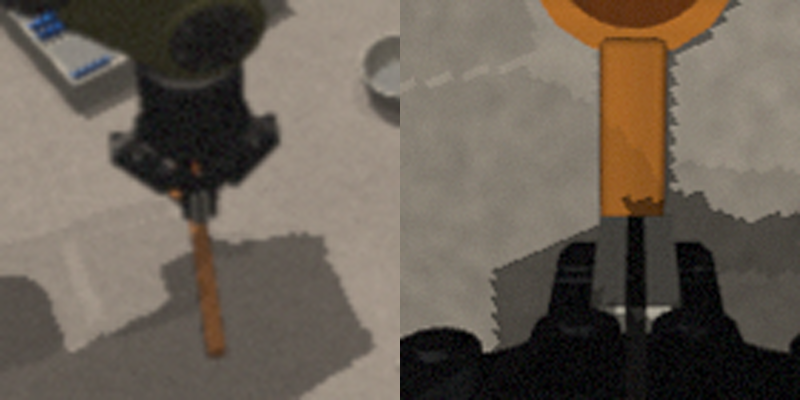

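The side view shows the pad tips well above the handle (row 217.5, so z ≈ 0.028): the real tips stand higher than nominal. Stepping 10 mm lower again.

>>> drive_tool --series '[[[0,0,0],[0,0,0],-0.2],[[0,0,0],[0,0,0],-0.2],[[0,0,0],[0,0,0],-0.2],[[0,0,-0.4],[0,0,0],-0.2],[[0,0,-0.7],[0,0,0],-0.2],[[0,0,-1],[0,0,0],-0.2],[[0,0,-1],[0,0,0],-0.2],[[0,0,-1],[0,0,0],-1],[[0,0,-1],[0,0,0],-1],[[0,0,-1],[0,0,0],-1],[[0,0,-1],[0,0,0],-1]]'

```text
t: 5.85
tcp_pos: [0.4682, -0.0722, 0.003]
ee_rot: [2.649, 1.689, 0.0]
wrist_force: [0.0, 0.4, 0.4]
grip_width: -0.0002
grip_force: 0.0
```

>>> drive_tool --series '[[[0,0,0],[0,0,0],-0.2],[[0,0,0],[0,0,0],-0.2],[[0,0,0],[0,0,0],-0.2],[[0,0,-0.4],[0,0,0],-0.2],[[0,0,-0.7],[0,0,0],-0.2],[[0,0,-0.9],[0,0,0],-0.2],[[0,0,-0.9],[0,0,0],-0.2],[[0,0,-0.9],[0,0,0],-1],[[0,0,-0.9],[0,0,0],-1],[[0,0,-0.9],[0,0,0],-1],[[0,0,-0.9],[0,0,0],-1]]'

```text
t: 6.77
tcp_pos: [0.4682, -0.0722, -0.0059]
ee_rot: [2.649, 1.689, 0.0]
wrist_force: [-0.3, -0.0, 1.8]
grip_width: 0.0081
grip_force: 58.7
```

>>> drive_tool --series '[[[0,0,0],[0,0,0],-0.2],[[0,0,0],[0,0,0],-0.2],[[0,0,0],[0,0,0],-0.2],[[0,0,-0.2],[0,0,0],-0.2],[[0,0,-0.4],[0,0,0],-0.2],[[0,0,-0.4],[0,0,0],-0.2],[[0,0,-0.4],[0,0,0],-1],[[0,0,-0.4],[0,0,0],-1],[[0,0,-0.4],[0,0,0],-1],[[0,0,-0.4],[0,0,0],-1]]'

```text
t: 7.6
tcp_pos: [0.4682, -0.0722, -0.01]
ee_rot: [2.649, 1.689, 0.0]
wrist_force: [-0.8, 0.5, 3.8]
grip_width: 0.0115
grip_force: 58.9
```

```bash
python3 - <<'E'
from h import *
s=state();t=s["tcp_pos"];print(t,s["wrist_force"],s["grip_width"])
im=grab_frame("wrist")
cv2.imwrite("pics/w5.png",cv2.resize(im[80:330,130:380],None,fx=2.2,fy=2.2,interpolation=cv2.INTER_CUBIC))
E
```

```text
[ 0.46821561 -0.07224271 -0.0099556 ] [-0.83206085  0.4997582   3.75246175] 0.011483872538122098
```

View pics/w5.png

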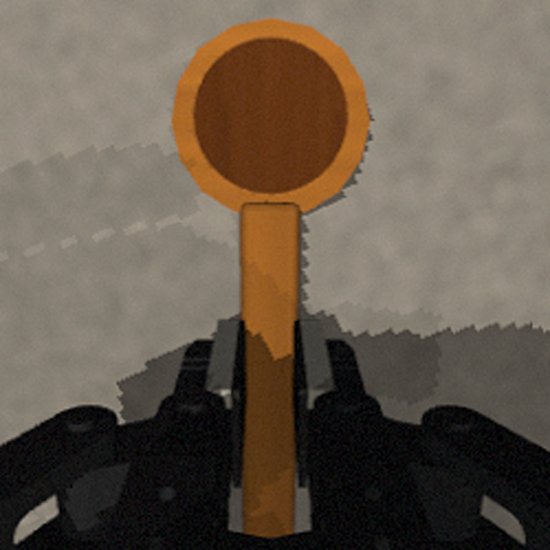

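>>> drive_tool --series '[[[0,0,0],[0,0,0],-0.2],[[0,0,0],[0,0,0],-0.2],[[0,0,0],[0,0,0],-0.2],[[0,0,-0.3],[0,0,0],-0.2],[[0,0,-0.3],[0,0,0],-0.2],[[0,0,-0.3],[0,0,0],-1],[[0,0,-0.3],[0,0,0],-1],[[0,0,-0.3],[0,0,0],-1],[[0,0,-0.3],[0,0,0],-1]]'

```text
t: 8.4
tcp_pos: [0.4682, -0.0722, -0.013]
ee_rot: [2.649, 1.689, 0.0]
wrist_force: [0.2, 0.2, 2.4]
grip_width: 0.0117
grip_force: 58.8
```

Stable grip on the flats (11.7 mm at two heights). Lift, carry and turn towards the spoon bay.

>>> drive_tool --series '[[[0,0,4],[0,0,0],-1],[[0,0,8],[0,0,0],-1],[[0,0,12],[0,0,0],-1],[[0,0,15],[0,0,-5],-1],[[1,4,15],[0,0,-12],-1],[[2,8,15],[0,0,-19],-1],[[2,12,15],[0,0,-26],-1],[[2,16,15],[0,0,-33],-1],[[2,20,15],[0,0,-40],-1],[[2,24,15],[0,0,-47],-1],[[2,26,15],[0,0,-54],-1],[[2,26,15],[0,0,-61],-1]]'

```text
t: 9.4
tcp_pos: [0.4875, 0.1922, 0.1368]
ee_rot: [-3.132, -0.241, -0.0]
wrist_force: [0.7, -0.7, -0.7]
grip_width: 0.0116
grip_force: 58.8
```

```bash
python3 - <<'E'
from h import *
s=state();t=s["tcp_pos"];print(t,s["ee_rot"],s["wrist_force"],s["grip_width"])
c=get_calibration("wrist");im=grab_frame("wrist");cv2.imwrite("pics/w6.png",im)
cv2.imwrite("pics/w6b.png",cv2.resize(im,(800,600)))
E
```

```text
[0.48754271 0.19221069 0.13677216] [-3.13150007e+00 -2.41399401e-01 -2.03613884e-04] [ 0.71898473 -0.65394053 -0.66065612] 0.011626482432115082
```

View pics/w6b.png

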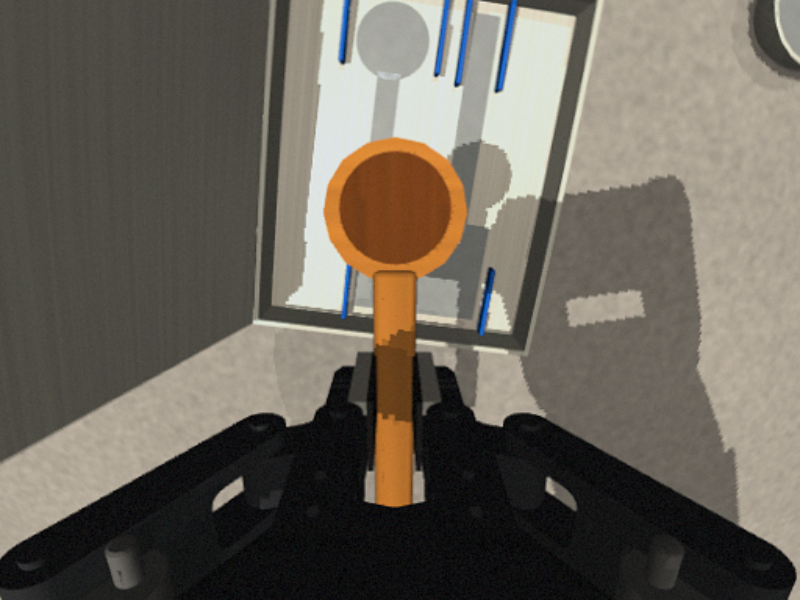

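The wrist view shows the caddy: printed spoon head at (392,40), spoon handle outline, turner handle from (488,20) to (465,180), near rim corners (257,321) and (528,352) in the 800 px image.

```bash
python3 - <<'E'
from h import *
c=get_calibration("wrist");f=.64
im=cv2.imread("pics/w6.png");g=cv2.cvtColor(im,cv2.COLOR_BGR2GRAY)
print("rim",onplane(c,np.array([[257,321],[528,352],[600,3]])*f,.034))
print("spoonhead",onplane(c,np.array([[392,40]])*f,.003))
# edges of grey outlines by row
for r in (5,10,15,20,25,30,35,60,70,78):
    row=g[r].astype(int); seg=np.where(np.diff((row>205).astype(int)))[0]; print(r,seg)
hsv=cv2.cvtColor(im,cv2.COLOR_BGR2HSV);k=cv2.inRange(hsv,(100,120,60),(130,255,255))
n,l,s,ce=cv2.connectedComponentsWithStats(k)
for i in range(1,n):
    if s[i,4]>20:
        p=np.argwhere(l==i)[:,::-1];v=cv2.fitLine(p.astype(np.float32),cv2.DIST_L2,0,.01,.01).ravel()
        e=onplane(c,[v[2:]-5*v[:2],v[2:]+5*v[:2]],.015);d=e[1]-e[0];print(s[i],onplane(c,[ce[i]],.015)[0],np.degrees(np.arctan(d[1]/d[0])))
# spoon held, top face z = tcp+.013+.011
t=state()["tcp_pos"];k=cv2.inRange(hsv,(3,100,60),(20,255,255));p=np.argwhere(k)[:,::-1]
P=onplane(c,p,t[2]+.024)[:,:2];print("tip",P[P[:,0].argmax()]);h=P[(P[:,0]>P[:,0].max()-.08)&(P[:,0]<P[:,0].max()-.05)]
print("handle",np.median(h,0)); hd=P[P[:,0]>P[:,0].max()-.042];print("head",hd.mean(0))
tc=get_calibration("top")
print("top: spoon outline",onplane(tc,[[80+213/3,140+275/3],[80+221/3,140+107/3]],.003),"turner",onplane(tc,[[80+274/3,140+100/3],[80+269/3,140+245/3]],.003))
print("lid edge",onplane(tc,[[97,150],[93,230]],.2))
E
```

```text
rim [[0.45419936 0.27276299 0.034     ]
 [0.45802819 0.09990866 0.034     ]
 [0.65971564 0.10463044 0.034     ]]
spoonhead [[0.63140043 0.21292703 0.003     ]]
5 [206 218 229 237 264 282 289 296 305 323 332 334 381 384 495 497]
10 [206 217 228 232 269 281 288 295 319 322 331 363 380 383 496 497]
15 [205 217 227 229 272 281 288 294 319 322 330 366 379 382 496 498]
20 [206 217 226 228 273 280 289 294 318 321 329 365 378 381 498 500]
25 [206 216 226 227 274 279 288 293 318 320 328 364 377 380 499 501]
30 [205 216 225 227 274 278 287 292 317 319 327 363 376 379 502 505]
35 [205 215 224 229 272 278 286 292 316 318 326 362 376 378 506 509]
60 [204 239 254 295 312 358 370 373]
70 [203 238 253 293 310 356 368 371]
78 [202 237 252 292 309 354 367 369]
[217   0   7  39 136] [0.62948016 0.24059371 0.015     ] 1.3373810771144445
[278   0  10  49 143] [0.63425714 0.18460803 0.015     ] 0.8400672640644125
[291   0  12  55 186] [0.63380602 0.17184257 0.015     ] 0.846555787919557
[317   0  14  59 241] [0.6358314  0.14732605 0.015     ] 0.7670062986679957
[218 170   7  34  92] [0.47513305 0.22117655 0.015     ] 0.6656877128511082
[306 173  11  42 157] [0.48039163 0.12881736 0.015     ] 0.735574725507216
tip [0.56636306 0.2010371 ]
handle [0.50273038 0.19307482]
head [0.54568697 0.19907834]
top: spoon outline [[0.46408843 0.20906799 0.003     ]
 [0.63243418 0.21556677 0.003     ]] turner [[0.64192836 0.16323364 0.003     ]
 [0.49590842 0.15682892 0.003     ]]
lid edge [[0.6483052  0.32881261 0.2       ]
 [0.43803525 0.31592779 0.2       ]]
```

>>> drive_tool --series '[[[4,1,0],[0,0,-2],-1],[[8,2,0],[0,0,-2],-1],[[8.6,2,0],[0,0,-2],-1],[[8.6,2,0],[0,0,-2],-1],[[8.6,2,0],[0,0,-2],-1]]'

```text
t: 9.87
tcp_pos: [0.5736, 0.2069, 0.1362]
ee_rot: [3.135, 0.192, -0.002]
wrist_force: [-0.7, 0.6, 0.1]
grip_width: 0.0117
grip_force: 58.8
```

```bash
cat >> h.py <<'E'
def tool():
    from scipy.spatial.transform import Rotation as R
    s=state();y=R.from_rotvec(s["ee_rot"]).as_matrix()[:,1]
    print("t",round(s["t"],2),"tcp",np.round(s["tcp_pos"],4),"handle dir",round(np.degrees(np.arctan2(y[0],-y[1])),2),"tilt z",y[2],"w",round(s["grip_width"],4),np.round(s["wrist_force"],1))
E
python3 -c "from h import *;tool()"
```

```text
t 9.87 tcp [0.5736 0.2069 0.1362] handle dir 7.0 tilt z 0.00028064869423995636 w 0.0117 [-0.7  0.6  0.1]
```

>>> drive_tool --series '[[[0,0.45,0],[0,0,-5.7],-1],[[0,0.45,0],[0,0,-5.7],-1],[[0,0.45,-4],[0,0,-5.7],-1],[[0,0.45,-8],[0,0,-5.7],-1],[[0,0.45,-11],[0,0,-5.7],-1],[[0,0.45,-11],[0,0,-5.7],-1]]'

```text
t: 10.37
tcp_pos: [0.5703, 0.2109, 0.0214]
ee_rot: [3.139, 0.039, -0.014]
wrist_force: [-0.3, 0.9, -0.2]
grip_width: 0.0116
grip_force: 58.8
```

```bash
python3 - <<'E'
from h import *
tool();c=get_calibration("wrist");im=grab_frame("wrist");cv2.imwrite("pics/w7.png",im)
hsv=cv2.cvtColor(im,cv2.COLOR_BGR2HSV);k=cv2.inRange(hsv,(100,120,60),(130,255,255))
n,l,s,ce=cv2.connectedComponentsWithStats(k)
for i in range(1,n):
    if s[i,4]>20: print(s[i],onplane(c,[ce[i]],.015)[0])
z=state()["tcp_pos"][2]+.024
k=cv2.inRange(hsv,(3,100,60),(20,255,255));p=np.argwhere(k)[:,::-1];P=onplane(c,p,z)[:,:2];m=P[:,0].max();print("tipx",m)
for a in(0,.01,.02,.03,.055,.065,.075):
    q=P[(P[:,0]<m-a)&(P[:,0]>m-a-.01)];print(a,np.round([q[:,1].min(),q[:,1].max(),(q[:,1].min()+q[:,1].max())/2],4))
E
```

```text
t 10.37 tcp [0.5703 0.2109 0.0214] handle dir 1.42 tilt z 0.002494185992437627 w 0.0116 [-0.3  0.9 -0.2]
[191  73  10  83 415] [0.63741702 0.24445717 0.015     ]
[292  72   8  51 257] [0.64985283 0.18859242 0.015     ]
[312  72  11  89 639] [0.63997487 0.17589191 0.015     ]
[353  72  15  89 727] [0.64194469 0.15171689 0.015     ]
[233 305   2  16  27] [0.50158058 0.22201546 0.015     ]
[360 313   5  11  36] [0.49873032 0.12982079 0.015     ]
tipx 0.6497017342976542
0 [0.1948 0.2296 0.2122]
0.01 [0.1914 0.2328 0.2121]
0.02 [0.1913 0.2329 0.2121]
0.03 [0.1939 0.2307 0.2123]
0.055 [0.2048 0.2178 0.2113]
0.065 [0.2047 0.2172 0.211 ]
0.075 [0.205  0.2166 0.2108]
```

```bash
cat > ribs.py <<'E'
from h import *
tool();c=get_calibration("wrist");im=grab_frame("wrist");tool()
hsv=cv2.cvtColor(im,cv2.COLOR_BGR2HSV);k=cv2.inRange(hsv,(100,120,60),(130,255,255))
n,l,s,ce=cv2.connectedComponentsWithStats(k)
for i in range(1,n):
    if s[i,4]>20:
        p=np.argwhere(l==i)[:,::-1];P=onplane(c,p,.015)[:,:2];f=np.polyfit(P[:,0],P[:,1],1)
        print(s[i],"x",np.round([P[:,0].min(),P[:,0].max()],4),"y@mid",round(P[:,1].mean(),4),"slope",round(np.degrees(np.arctan(f[0])),2))
z=state()["tcp_pos"][2]+.024
k=cv2.inRange(hsv,(3,100,60),(20,255,255));p=np.argwhere(k)[:,::-1]
if len(p)>300:
    P=onplane(c,p,z)[:,:2];m=P[:,0].max();print("tipx",m)
    for a in(.01,.02,.065,.075):
        q=P[(P[:,0]<m-a)&(P[:,0]>m-a-.01)];print(a,np.round([q[:,1].min(),q[:,1].max(),(q[:,1].min()+q[:,1].max())/2],4))
E
python3 ribs.py
```

```text
t 10.42 tcp [0.5721 0.2115 0.0251] handle dir 1.39 tilt z 0.0013794167758427976 w 0.0118 [0.3 0.  1. ]
t 10.47 tcp [0.5738 0.212  0.0277] handle dir 1.35 tilt z 0.00016100078750766575 w 0.0117 [0.9 0.6 0.1]
[193  77  10  81 392] x [0.6134 0.6589] y@mid 0.2445 slope 1.96
[292  76   7  45 215] x [0.6366 0.6608] y@mid 0.1886 slope 3.71
[312  76  10  87 595] x [0.6121 0.6612] y@mid 0.1758 slope 2.82
[352  77  14  86 671] x [0.6128 0.6617] y@mid 0.1516 slope 4.01
[233 302   3  19  48] x [0.4947 0.5106] y@mid 0.2225 slope -1.49
[264 302   3  20  39] x [0.4944 0.5111] y@mid 0.2 slope 1.81
[359 312   5  11  37] x [0.494 0.503] y@mid 0.1298 slope 5.61
tipx 0.6514933300369394
0.01 [0.1918 0.2336 0.2127]
0.02 [0.1916 0.2336 0.2126]
0.065 [0.2052 0.2183 0.2118]
0.075 [0.2055 0.2172 0.2114]
```

>>> drive_tool --series '[[[0.1,0.25,0],[0,0,1.2],-1],[[0.1,0.25,0],[0,0,1.2],-1],[[0.1,0.25,-1],[0,0,1.2],-1],[[0.1,0.25,-2],[0,0,1.2],-1],[[0.1,0.25,-3],[0,0,1.2],-1],[[0.1,0.25,-3.3],[0,0,1.2],-1],[[0.1,0.25,-3.5],[0,0,1.2],-1],[[0.1,0.25,-3.5],[0,0,1.2],-1],[[0.1,0.25,-3.5],[0,0,1.2],-1]]'

```text
t: 11.22
tcp_pos: [0.5752, 0.2148, -0.008]
ee_rot: [-3.141, -0.067, -0.0]
wrist_force: [-0.3, 0.2, -0.4]
grip_width: 0.012
grip_force: 58.8
```

```bash
python3 ribs.py
```

```text
t 11.22 tcp [ 0.5752  0.2148 -0.008 ] handle dir 2.44 tilt z -3.408350800892679e-05 w 0.012 [-0.3  0.2 -0.4]
t 11.27 tcp [ 0.5753  0.2149 -0.0078] handle dir 2.44 tilt z -0.0001140294446627582 w 0.0122 [-0.   0.1 -0.2]
[190  76  10  98 580] x [0.6138 0.6588] y@mid 0.2444 slope 1.92
[307  78  14  97 806] x [0.6157 0.6605] y@mid 0.1889 slope 2.7
[332  79  17 105 994] x [0.6118 0.6607] y@mid 0.1763 slope 3.46
[ 380   80   21  104 1096] x [0.6128 0.6618] y@mid 0.1523 slope 5.04
tipx 0.6546665665942667
0.01 [0.1957 0.2384 0.217 ]
0.02 [0.1955 0.2384 0.217 ]
0.065 [0.2086 0.222  0.2153]
0.075 [0.2086 0.2207 0.2146]
```

>>> drive_tool --series '[[[0,-0.05,-0.15],[0,0,0],-1],[[0,-0.05,-0.2],[0,0,0],-1],[[0,-0.05,-0.2],[0,0,0],-0.3],[[0,-0.05,-0.2],[0,0,0],-0.3],[[0,-0.05,-0.2],[0,0,0],-0.3],[[0,-0.05,-0.2],[0,0,0],-0.3],[[0,-0.05,3],[0,0,0],-0.3],[[0,-0.05,7],[0,0,0],-0.3],[[0,-0.05,11],[0,0,0],-0.3],[[0,-0.05,15],[0,0,0],-0.3],[[0,-0.05,15],[0,0,0],-0.3],[[0,-0.05,15],[0,0,0],-0.3]]'

```text
t: 12.27
tcp_pos: [0.576, 0.2146, 0.1444]
ee_rot: [-3.14, -0.067, -0.007]
wrist_force: [-0.5, 0.4, -1.1]
grip_width: 0.03
grip_force: 0.0
```

```bash
python3 - <<'E'
from h import *
tool();c=get_calibration("top");im=grab_frame("top")
hsv=cv2.cvtColor(im,cv2.COLOR_BGR2HSV)
k=cv2.inRange(hsv,(3,100,60),(20,255,255));z=np.zeros_like(k);z[150:250,130:200]=k[150:250,130:200]
w=grab_frame("wrist");cw=get_calibration("wrist");tool()
hw=cv2.cvtColor(w,cv2.COLOR_BGR2HSV);kw=cv2.inRange(hw,(3,100,60),(20,255,255))
for kk,cc in((z,c),(kw,cw)):
    P=onplane(cc,np.argwhere(kk)[:,::-1],.015)[:,:2]
    if len(P)>20:
        m=P[:,0].max();h=P[P[:,0]<m-.05];f=np.polyfit(h[:,0],h[:,1],1);print(len(P),P.min(0),P.max(0),"dir",np.degrees(np.arctan(f[0])),"head y",P[P[:,0]>m-.04].mean(0),"h@.5025",np.polyval(f,.5025))
E
```

```text
t 12.27 tcp [0.576  0.2146 0.1444] handle dir 2.44 tilt z -0.0011585200608640017 w 0.03 [-0.5  0.4 -1.1]
t 12.37 tcp [0.5747 0.2142 0.1409] handle dir 2.43 tilt z 0.0003391205006718525 w 0.0298 [-1.  -0.  -0.7]
115 [0.53218969 0.20699973] [0.64989112 0.23141243] dir 6.464974647467355 head y [0.63861726 0.221338  ] h@.5025 0.20633791744074803
3184 [0.4669031  0.19484927] [0.65418535 0.23710532] dir 2.2461858865754607 head y [0.63349579 0.21599515] h@.5025 0.2111651401723712
```

Spoon placed well (direction 2.25°, in line with the ribs). Now to the turner.

>>> drive_tool --series '[[[3.2,-46,2],[0,0,17.5],-0.1],[[3.2,-46,2],[0,0,17.5],-0.1],[[3.2,-46,2],[0,0,17.5],-0.1],[[3.2,-46,2],[0,0,17.5],-0.1],[[3.2,-46,2],[0,0,17.5],-0.1],[[3.2,-46,2],[0,0,17.5],-0.1],[[3.2,-46,2],[0,0,17.5],-0.1],[[3.2,-46,2],[0,0,17.5],-0.1],[[3.2,-46,2],[0,0,17.5],-0.1],[[3.2,-46,2],[0,0,17.5],-0.1],[[3.2,-46,2],[0,0,17.5],-0.1],[[3.2,-46,2],[0,0,17.5],-0.1]]'

```text
t: 13.37
tcp_pos: [0.6059, -0.2514, 0.1597]
ee_rot: [-3.095, -0.537, 0.004]
wrist_force: [-1.5, 0.5, 0.4]
grip_width: 0.0384
grip_force: 0.0
```

>>> drive_tool --series '[[[0,0,0],[0,0,0],-0.1],[[0,0,0],[0,0,0],-0.1]]'

```text
t: 13.53
tcp_pos: [0.6066, -0.2454, 0.16]
ee_rot: [-3.093, -0.542, 0.003]
wrist_force: [0.2, -0.2, -0.8]
grip_width: 0.0383
grip_force: 0.0
```

```bash
cat > red.py <<'E'
from h import *
tool();grab_frame("wrist");s=state();c=get_calibration("wrist");w=grab_frame("wrist");tool()
h=cv2.cvtColor(w,cv2.COLOR_BGR2HSV);k=cv2.inRange(h,(0,130,60),(7,255,255))|cv2.inRange(h,(173,130,60),(180,255,255))
n,l,st,ce=cv2.connectedComponentsWithStats(k);i=1+st[1:,4].argmax();print(st[i])
import sys
z=float(sys.argv[1]) if len(sys.argv)>1 else .012
P=onplane(c,np.argwhere(l==i)[:,::-1],z)[:,:2];mu=P.mean(0);u=np.linalg.svd(P-mu,full_matrices=False)[2][0];u*=np.sign(u[0]);q=(P-mu)@u
v=(P-mu)@[-u[1],u[0]]
print("dir",np.degrees(np.arctan2(u[1],u[0])),"butt",mu+u*q.max(),"head end",mu+u*q.min(),"width",v.min(),v.max(),"origin",mu+u*(q.max()-.110))
E
python3 red.py
```

```text
t 13.53 tcp [ 0.6066 -0.2454  0.16  ] handle dir 19.89 tilt z -0.0022066325029822106 w 0.0383 [ 0.2 -0.2 -0.8]
t 13.63 tcp [ 0.6071 -0.2442  0.161 ] handle dir 20.01 tilt z -0.001227397915425856 w 0.0387 [-0.3  0.6  0.3]
[ 444  198   62   56 2389]
dir 69.812869958196 butt [ 0.65520543 -0.48335297] head end [ 0.62637118 -0.56177653] width -0.03462396799076041 0.035960905668045856 origin [ 0.61724582 -0.58659573]
```

Largest red blob was the jar cap; restrict it to the handle.

```bash
sed -i 's/^n,l,st/k[:,400:]=0;k[:,:120]=0\nn,l,st/' red.py; python3 red.py
```

```text
t 13.63 tcp [ 0.6071 -0.2442  0.161 ] handle dir 20.01 tilt z -0.001227397915425856 w 0.0387 [-0.3  0.6  0.3]
t 13.73 tcp [ 0.6073 -0.2442  0.1616] handle dir 20.04 tilt z -0.0004455569631660307 w 0.0386 [-0.5 -0.2 -0.8]
[ 248   69   15  121 1719]
dir 19.82816194290869 butt [ 0.71040772 -0.20985422] head end [ 0.5910952  -0.25287563] width -0.0076321024260111855 0.00720028782336724 origin [ 0.60692917 -0.24716626]
```

>>> drive_tool --series '[[[0,-0.3,-4],[0,0,-0.2],-0.1],[[0,-0.3,-8],[0,0,-0.2],-0.1],[[0,-0.3,-12],[0,0,-0.2],-0.1],[[0,-0.3,-15],[0,0,-0.2],-0.1],[[0,-0.3,-16.5],[0,0,-0.2],-0.1],[[0,-0.3,-17],[0,0,-0.2],-0.1],[[0,-0.3,-17.3],[0,0,-0.2],-0.1],[[0,-0.3,-17.3],[0,0,-0.2],-0.1],[[0,-0.3,-17.3],[0,0,-0.2],-1],[[0,-0.3,-17.3],[0,0,-0.2],-1],[[0,-0.3,-17.3],[0,0,-0.2],-1],[[0,-0.3,-17.3],[0,0,-0.2],-1]]'

```text
t: 14.73
tcp_pos: [0.6081, -0.2491, -0.009]
ee_rot: [3.093, 0.538, 0.004]
wrist_force: [-1.3, 1.8, 6.6]
grip_width: 0.0132
grip_force: 58.6
```

```bash
python3 -c "from h import *;tool()"
```

```text
t 14.73 tcp [ 0.6081 -0.2491 -0.009 ] handle dir 19.73 tilt z 0.00208798307280922 w 0.0132 [-1.3  1.8  6.6]
```

>>> drive_tool --series '[[[0,0,0],[0,0,0],-0.2],[[0,0,0],[0,0,0],-0.2],[[0,0,0],[0,0,0],-0.2],[[0,0.1,-0.3],[0,0,0],-0.2],[[0,0.1,-0.3],[0,0,0],-0.2],[[0,0.1,-0.3],[0,0,0],-0.2],[[0,0.1,-0.3],[0,0,0],-1],[[0,0.1,-0.3],[0,0,0],-1],[[0,0.1,-0.3],[0,0,0],-1],[[0,0.1,-0.3],[0,0,0],-1]]'

```text
t: 15.57
tcp_pos: [0.6073, -0.2478, -0.0139]
ee_rot: [3.095, 0.538, 0.001]
wrist_force: [-0.4, 0.8, 2.0]
grip_width: 0.0137
grip_force: 59.6
```

```bash
python3 -c "from h import *;tool()"
```

```text
t 15.57 tcp [ 0.6073 -0.2478 -0.0139] handle dir 19.73 tilt z 0.000273668135098897 w 0.0137 [-0.4  0.8  2. ]
```

>>> drive_tool --series '[[[0,0,4],[0,0,0],-1],[[0,0,8],[0,0,0],-1],[[0,0,12],[0,0,0],-1],[[-1,3.5,14],[0,0,-2],-1],[[-2,7,14],[0,0,-5],-1],[[-2.5,11,14],[0,0,-8],-1],[[-3,15,14],[0,0,-11],-1],[[-3.5,19,14],[0,0,-14],-1],[[-4,23,14],[0,0,-16],-1],[[-4.5,27,14],[0,0,-17.6],-1],[[-5,31,14],[0,0,-17.6],-1],[[-5.5,34,14],[0,0,-17.6],-1]]'

```text
t: 16.57
tcp_pos: [0.5514, 0.0951, 0.1259]
ee_rot: [-3.141, -0.06, -0.0]
wrist_force: [-0.1, -0.0, -0.1]
grip_width: 0.0139
grip_force: 59.2
```

>>> drive_tool --series '[[[-0.6,4,0],[0,0,0],-1],[[-0.6,6.8,0],[0,0,0],-1],[[-0.6,6.8,0],[0,0,0],-1],[[-0.6,6.8,-4],[0,0,0],-1],[[-0.6,6.8,-7],[0,0,0],-1],[[-0.6,6.8,-8],[0,0,0],-1],[[-0.6,6.8,-8],[0,0,0],-1],[[-0.6,6.8,-8],[0,0,0],-1]]'

```text
t: 17.23
tcp_pos: [0.5466, 0.1601, 0.0468]
ee_rot: [-3.141, -0.058, -0.001]
wrist_force: [-0.4, -0.5, 0.6]
grip_width: 0.0139
grip_force: 59.2
```

```bash
sed -i 's/^k\[:,400:\]=0;/k[:,400:]=0;k[:30]=0;/' red.py; python3 red.py 0.071; python3 ribs.py; python3 - <<'E'
from h import *
w=grab_frame("wrist");cv2.imwrite("pics/w8.png",w)
E
```

```text
t 17.23 tcp [0.5466 0.1601 0.0468] handle dir 2.11 tilt z -5.032789509902756e-05 w 0.0139 [-0.4 -0.5  0.6]
t 17.33 tcp [0.5472 0.1603 0.0479] handle dir 2.12 tilt z -0.0005146255294008517 w 0.0143 [-0.6  0.  -1.1]
[ 234   30   37  248 7779]
dir 2.1646764472698825 butt [0.65082799 0.16405332] head end [0.52857401 0.15943228] width -0.007923093710577122 0.007872536197379881 origin [0.54090649 0.15989843]
t 17.33 tcp [0.5472 0.1603 0.0479] handle dir 2.12 tilt z -0.0005146255294008517 w 0.0143 [-0.6  0.  -1.1]
t 17.38 tcp [0.5471 0.1603 0.0478] handle dir 2.12 tilt z -0.0005273036137275544 w 0.0139 [ 0.5 -0.2 -0.1]
[211  36   7  75 340] x [0.6156 0.6605] y@mid 0.1876 slope 1.97
[232  37   3  81 135] x [0.6116 0.6602] y@mid 0.1754 slope 1.81
[271  37   6  81 359] x [0.6126 0.6613] y@mid 0.15 slope 1.63
[122  38  11  74 308] x [0.6134 0.6583] y@mid 0.2441 slope 1.83
[167 258   4   7  26] x [0.5006 0.5059] y@mid 0.2226 slope -3.7
[196 258   4  11  30] x [0.4982 0.5069] y@mid 0.2001 slope -3.61
tipx 0.6574734272281743
0.01 [0.1575 0.2119 0.1847]
0.02 [0.1555 0.2152 0.1853]
0.065 [0.1568 0.2033 0.18  ]
0.075 [0.1538 0.203  0.1784]
```

View pics/w8.png

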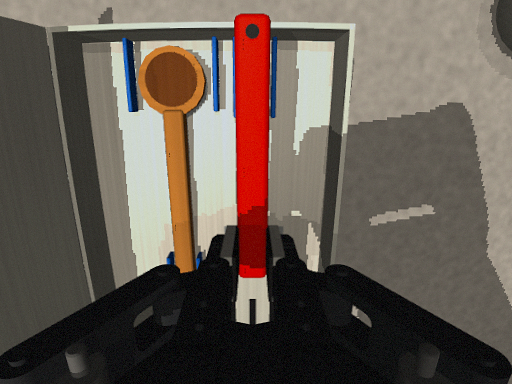

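The wrist view shows the spoon lying in its bay, and the turner handle (column 252) over the slot between the ribs at 233 and 273. Descend.

>>> drive_tool --series '[[[-0.3,-0.05,0],[0,0,0],-1],[[-0.3,-0.05,-1.5],[0,0,0],-1],[[-0.3,-0.05,-3],[0,0,0],-1],[[-0.3,-0.05,-4.2],[0,0,0],-1],[[-0.3,-0.05,-5],[0,0,0],-1],[[-0.3,-0.05,-5.5],[0,0,0],-1],[[-0.3,-0.05,-5.5],[0,0,0],-1],[[-0.3,-0.05,-5.5],[0,0,0],-1]]'

```text
t: 18.1
tcp_pos: [0.5433, 0.1598, -0.0088]
ee_rot: [-3.141, -0.058, -0.0]
wrist_force: [0.1, 0.4, 0.2]
grip_width: 0.0141
grip_force: 59.2
```

```bash
sed -i 's/k\[:30\]=0;//' red.py; python3 red.py 0.017; python3 ribs.py|head -8
```

```text
t 18.1 tcp [ 0.5433  0.1598 -0.0088] handle dir 2.13 tilt z -4.0717105695083135e-05 w 0.0141 [0.1 0.4 0.2]
t 18.2 tcp [ 0.5435  0.1599 -0.0084] handle dir 2.14 tilt z -0.0002061975223251432 w 0.0136 [ 0.1  0.9 -0.4]
[ 234   14   37  264 8339]
dir 2.2301584944559547 butt [0.65302999 0.16404204] head end [0.5263608  0.15910912] width -0.007822960227127796 0.00775991454551862 origin [0.54311331 0.15976152]
t 18.2 tcp [ 0.5435  0.1599 -0.0084] handle dir 2.14 tilt z -0.0002061975223251432 w 0.0136 [ 0.1  0.9 -0.4]
t 18.25 tcp [ 0.5435  0.1599 -0.0084] handle dir 2.13 tilt z -0.00023830634241542916 w 0.014 [ 0.1 -0.  -0.3]
[ 66   0  18 106 620] x [0.6133 0.6585] y@mid 0.244 slope 2.0
[193   0  10 105 652] x [0.615  0.6586] y@mid 0.1875 slope 1.83
[223   0   8 114 695] x [0.6114 0.6589] y@mid 0.1745 slope 1.88
[277   0  11 114 826] x [0.6123 0.6599] y@mid 0.1502 slope 1.91
[140 311   5  11  40] x [0.4919 0.4992] y@mid 0.2223 slope -3.31
tipx 0.6540030206403512
```

>>> drive_tool --series '[[[0.1,-0.05,-0.15],[0,0,0],-1],[[0.1,-0.05,-0.25],[0,0,0],-1],[[0.1,-0.05,-0.25],[0,0,0],-0.3],[[0.1,-0.05,-0.25],[0,0,0],-0.3],[[0.1,-0.05,-0.25],[0,0,0],-0.3],[[0.1,-0.05,-0.25],[0,0,0],-0.3],[[0.1,-0.05,3],[0,0,0],-0.3],[[0.1,-0.05,7],[0,0,0],-0.3],[[0.1,-0.05,11],[0,0,0],-0.3],[[0.1,-0.05,15],[0,0,0],-0.3],[[0.1,-0.05,17],[0,0,0],-0.3],[[0.1,-0.05,17],[0,0,0],-0.3]]'

```text
t: 19.25
tcp_pos: [0.5459, 0.1597, 0.1662]
ee_rot: [-3.139, -0.059, -0.013]
wrist_force: [0.9, 0.0, -0.5]
grip_width: 0.03
grip_force: 0.0
```

```bash
python3 red.py 0.015; python3 - <<'E'
from h import *
c=get_calibration("wrist");w=grab_frame("wrist");hw=cv2.cvtColor(w,cv2.COLOR_BGR2HSV);kw=cv2.inRange(hw,(9,100,60),(20,255,255))
P=onplane(c,np.argwhere(kw)[:,::-1],.015)[:,:2];P=P[(P[:,1]>.185)&(P[:,1]<.25)];m=P[:,0].max();h=P[P[:,0]<m-.05];f=np.polyfit(h[:,0],h[:,1],1)
print(P.min(0),P.max(0),"dir",np.degrees(np.arctan(f[0])),P[P[:,0]>m-.04].mean(0))
# lid free edge / tab from side+top views
for n in("top","side"): cv2.imwrite(f"pics/{n}9.png",grab_frame(n))
A=cv2.imread("pics/top9.png")[130:260,70:210];B=cv2.imread("pics/side9.png")[70:200,130:270]
cv2.imwrite("pics/m9.png",cv2.resize(np.hstack([A,B]),(800,371),interpolation=cv2.INTER_CUBIC))
E
```

```text
t 19.25 tcp [0.5459 0.1597 0.1662] handle dir 2.14 tilt z -0.0015002965896877463 w 0.03 [ 0.9  0.  -0.5]
t 19.35 tcp [0.5442 0.1593 0.1612] handle dir 2.13 tilt z -0.00019296930659094968 w 0.0301 [-0.2 -0.5 -0.5]
[ 245   69   15  122 1719]
dir 2.4954018225659316 butt [0.6543101  0.16369134] head end [0.52685775 0.1581369 ] width -0.0071499110464924255 0.007547849386419317 origin [0.54441441 0.15890203]
[0.47016006 0.19425246] [0.65391319 0.23740514] dir 2.063944656107456 [0.63367411 0.21568069]
```

View pics/m9.png

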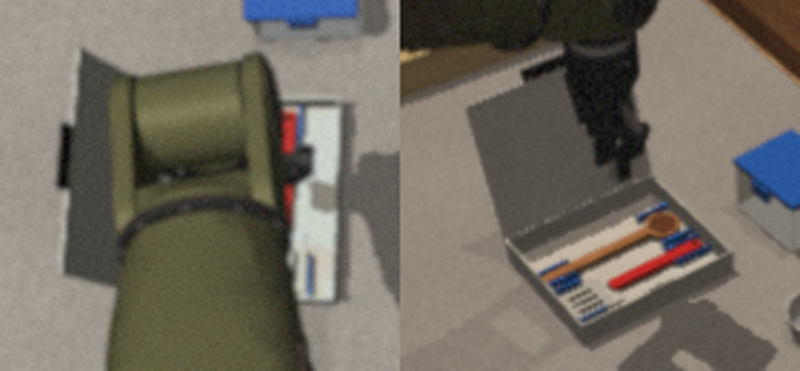

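Both utensils lie correctly in their bays; the lid stands at about 1.83 rad with its free edge near y 0.32. Go over and behind it, fingers shut.

>>> drive_tool --series '[[[0,0,4],[0,0,0],-1],[[0,0,8],[0,0,0],-1],[[0,0,12],[0,0,0],-1],[[0,4,12],[0,0,0],-1],[[0,8,12],[0,0,0],-1],[[0,12,12],[0,0,0],-1],[[0,16,12],[0,0,0],-1],[[0,20,12],[0,0,0],-1],[[0,24,12],[0,0,0],-1],[[0,25.5,12],[0,0,0],-1],[[0,25.5,12],[0,0,0],-1]]'

```text
t: 20.42
tcp_pos: [0.5429, 0.4177, 0.2779]
ee_rot: [3.139, 0.064, -0.005]
wrist_force: [0.3, -0.1, -0.7]
grip_width: 0.0001
grip_force: 0.0
```

```bash
python3 -c "from h import *;tool()"
```

```text
t 20.42 tcp [0.5429 0.4177 0.2779] handle dir 2.34 tilt z 0.0015163632467707039 w 0.0001 [ 0.3 -0.1 -0.7]
```

Lower behind the lid, then approach it (to y ≈ 0.30, z ≈ 0.147).

>>> drive_tool --series '[[[0,0,-4],[0,0,0],-1],[[0,0,-8],[0,0,0],-1],[[0,0,-12],[0,0,0],-1],[[0,0,-13],[0,0,0],-1],[[0,-3,-13],[0,0,0],-1],[[0,-5,-13],[0,0,0],-1],[[0,-7,-13],[0,0,0],-1],[[0,-9,-13],[0,0,0],-1],[[0,-10.5,-13],[0,0,0],-1],[[0,-12,-13],[0,0,0],-1]]'

```text
t: 21.25
tcp_pos: [0.5446, 0.2931, 0.1522]
ee_rot: [-3.14, -0.057, -0.002]
wrist_force: [0.1, 2.0, 0.8]
grip_width: -0.0004
grip_force: 0.0
```

```bash
python3 -c "from h import *;tool()"
```

```text
t 21.25 tcp [0.5446 0.2931 0.1522] handle dir 2.1 tilt z -0.0007131342209096408 w -0.0004 [0.1 2.  0.8]
```

>>> drive_tool --series '[[[0,-2.2,-0.4],[0,0,0],-1],[[0,-4.5,-1.2],[0,0,0],-1],[[0,-6.2,-2.1],[0,0,0],-1],[[0,-7.8,-3.1],[0,0,0],-1],[[0,-9.3,-4.5],[0,0,0],-1],[[0,-10.5,-6],[0,0,0],-1],[[0,-11.5,-7.8],[0,0,0],-1],[[0,-12.2,-9.5],[0,0,0],-1],[[0,-12.5,-10.8],[0,0,0],-1],[[0,-12.7,-11.8],[0,0,0],-1],[[0,-12.7,-11.8],[0,0,0],-1]]'

```text
t: 22.17
tcp_pos: [0.5435, 0.1664, 0.0315]
ee_rot: [3.14, 0.057, -0.004]
wrist_force: [-0.4, -0.2, 0.6]
grip_width: 0.0003
grip_force: 0.0
```

```bash
python3 -c "from h import *;tool()"
```

```text
t 22.17 tcp [0.5435 0.1664 0.0315] handle dir 2.09 tilt z 0.0005614638999087691 w 0.0003 [-0.4 -0.2  0.6]
```

>>> drive_tool --series '[[[0,0,-0.4],[0,0,0],-1],[[0,0,-0.7],[0,0,0],-1],[[0,0,-1],[0,0,0],-1],[[0,0,-1.1],[0,0,0],-1]]'

```text
t: 22.5
tcp_pos: [0.5443, 0.1676, 0.022]
ee_rot: [-3.141, -0.059, -0.001]
wrist_force: [0.3, 0.1, 1.6]
grip_width: 0.0001
grip_force: 0.6
```

>>> drive_tool --series '[[[0,0,-0.2],[0,0,0],-1],[[0,0,-0.3],[0,0,0],-1],[[0,0,-0.3],[0,0,0],-1]]'

```text
t: 22.75
tcp_pos: [0.5445, 0.1675, 0.0205]
ee_rot: [-3.141, -0.059, -0.002]
wrist_force: [-8.0, -1.5, 18.3]
grip_width: 0.0002
grip_force: 9.1
```

```bash
python3 - <<'E'
from h import *
tool();a=grab_frame("side")[70:200,130:270];cv2.imwrite("pics/s10.png",cv2.resize(a,(700,650-60)))
E
```

```text
t 22.75 tcp [0.5445 0.1675 0.0205] handle dir 2.15 tilt z -0.00023535269867462443 w 0.0002 [-8.  -1.5 18.3]
```

View pics/s10.png

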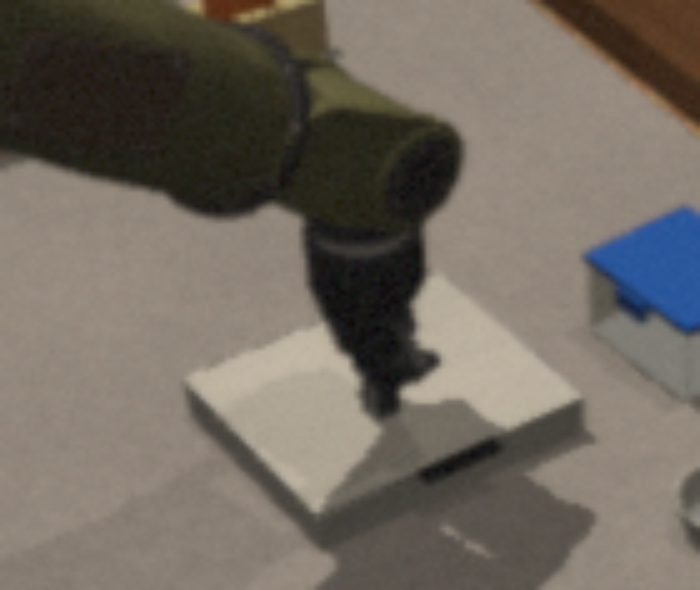

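The lid is flat on the caddy and pressing met a hard stop (18 N). Retreat.

>>> drive_tool --series '[[[0,0,2],[0,0,0],-1],[[0,0,5],[0,0,0],-1],[[0,0,9],[0,0,0],-1],[[0,0,12],[0,0,0],-1],[[0,0,12],[0,0,0],-1],[[0,0,12],[0,0,0],-1],[[0,0,12],[0,0,0],-1],[[0,0,12],[0,0,0],-1]]'

```text
t: 23.47
tcp_pos: [0.5435, 0.1672, 0.1375]
ee_rot: [3.141, 0.059, -0.003]
wrist_force: [-1.1, -0.3, -0.1]
grip_width: -0.0001
grip_force: 0.0
```

```bash
python3 -c "
from h import *
tool();print(finish_job())"
```

```text
t 23.47 tcp [0.5435 0.1672 0.1375] handle dir 2.14 tilt z 0.0003950945090659268 w -0.0001 [-1.1 -0.3 -0.1]
the job is handed in; nothing more can be done
None
```

The spoon and turner are flat in their own compartments, the lid is pressed shut, and I handed the job in at about 23.5 s; no verdict came back, and I viewed 12 pictures, two over the limit of 10.

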